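# Clamp the green circuit board until the clutch slips

### The arm

A 6-joint arm with a two-finger parallel gripper is mounted at the origin on the work surface. World frame = base frame: x ahead of the robot, y to its left, z up, the work surface at z = 0. Lengths are in m, angles in rad, forces in N, time in s.
With the tool pointing down it reaches from about 0.35 to 0.85 m from the base axis. Payload 8.1 kg.
Tool frame: the origin (TCP) lies midway between the tips of the shut fingers; the grasp point (between the pads) lies 19 mm behind it (robot.tcp_to_grasp is the distance from the TCP to the grasp point, in m); z points along the fingers, y is the direction in which the jaws open and shut (so a half turn about z gives the same grasp; the last joint's range is limited). The gripper opens to 93 mm and grips with 3 to 60 N. Pads are 15 mm wide; open, the fingers measure 128 mm over their backs; the gripper's body (75 mm by 188 mm) begins 65 mm behind the grasp point.
Start: joints at [1.016, 0.13, 1.488, -0, 1.523, -0.085], TCP at [0.272, 0.535, 0.186] pointing down, gripper open.
Joint ranges: [-2.96, 2.96], [-0.89, 2.26], [0.02, 2.5], [-1.34, 4.48], [0, 2.73], [-2.66, 2.66]. Speed limits (rad/s): [2.39, 2.39, 2.79, 3.14, 3.14, 3.14].

### API

Orientations are given as a rotation vector (axis times angle).
In Python, from plant import robot gives the robot as it stands.
- The arm moves only by the tool send_rows, never from a script. Its argument "series" is a list of rows, each an object of numbers: "wx", "wy", "wz": the turn, a rotation vector about the world's x, y, z in rad; "dx", "dy", "dz": the shift along the world's x, y, z in cm; "fingers": the closure in counts, from 0 (fully open) to 255 (shut). In form: [{"wx": .., "wy": .., "wz": .., "dx": .., "dy": .., "dz": .., "fingers": ..}, ...]. A call has 1 to 20 rows; each row shifts and turns the pose as measured when the row begins; what a row does not reach is not made up. A row lasts 1/12 s, in which the tool goes at most 41.7 mm and 7.16 degrees, less where a joint would pass 70% of its speed; a pose out of reach is approached as far as the arm can. A call is refused whole if a number of a shift passes 4.17 or a number of a turn 0.125, either way. A call with a gripper value outside its range is refused whole. The fingers move at their own pace and stop on an object; "newtons" is the grip in N (left out, the last holds). Time passes only in rows, so rows that do not move let the fingers close. It gives the time, the measured TCP pose, the force and the opening at its end, in the units of the state.
- robot.read_state(): the state, without advancing time (a new reading comes with each control period).
- robot.read_camera(name): name is "side" or "top" or "wrist"; returns the picture (384x512x3 uint8, red, green, blue); there is no depth.
- robot.camera_info(name): a dict with "intrinsics" (3x3 intrinsics, pixels), "extrinsics" (4x4, takes a point from world to camera coordinates); the wrist camera has in their place "tool_from_camera" (4x4, takes a point from camera to tool coordinates, whose origin is the TCP and whose axes are the flange's). Camera axes: x right, y up, looking along -z (the intrinsics and any distortion apply to the point x, -y, -z); pixel columns grow to the right and rows downward; lengths in m; the calibration is good to about 2 mm. A picture is of the moment at which its call begins: read the wrist's pose just before it. camera_info takes no time and is no camera call.
- robot.close_job(): hands the job in, once; it reports no verdict.
The state is a dict: "t": time; "q": joint angles; "dq": joint speeds; "joint_torque": joint torques, N m; "tool_pos": TCP position; "orientation": TCP orientation; "force": force on the tool from outside, world axes, zero at the start; "wrist_torque": the same for the moment, N m; "opening": finger opening in m.
Only numpy, scipy, OpenCV 4.12 (cv2) and the standard library are available. Lean on these libraries where they do the work, as an engineer would, in place of code of your own. Each camera call takes 0.05 s, during which the arm holds its last target.

### The job

Tighten the clamp on the green circuit board: turn the black knob of the fixture holding the green board clockwise until its swinging finger presses the board against the fence and the knob's clutch slips, then stop turning straight away (a little slipping is enough, grinding on wears the clutch) and let go. Leave the blue board's fixture alone.

Things in the scene. Friction and masses are not known exactly. Their poses are not given: they have to be found in the camera images.
- green_grip (a point): Grip point of the green board's knob, on its vertical axis, 55 mm above the table. Black knob: a disc 44 mm across with an orange band (26 to 34 mm up), on it an upright bar 42 mm long, 14 mm thick, top at 64 mm, pinched across its thickness. x axis along the bar to its white mark, z up. The knob stands on a grey plate 140 x 170 mm; within 70 mm of its axis all else is under 30 mm high.
- green_clamp (a joint): Angle (rad) of the steel clamp finger under that knob, swinging about the knob's axis, 50 mm out to a red round pad. 0 wide open; grows as the knob turns clockwise from above; about 1.3 when the pad holds the green board (80 x 90 mm) home on the fence. Starts at 0.3 to 0.95. It swings with the knob (0.04 N m), may push the loose board a few mm, and stays where left.
- green_knob (a joint): Slip (rad) of the knob's torque-limiting clutch: clockwise turn of the knob relative to the finger. 0 at the start and while the finger swings; once the board blocks the pad and the torque reaches 0.2 N m the clutch slips smoothly and this grows. About 0.25 is plenty; past 0.7 (40 degrees) counts as grinding. The job takes 0.45 to 1.4 rad of turning, in one grasp.
- blue_pad (a point): Red pad at the tip of the clamp finger of the other fixture, which is identical (same knob, plate and finger) but holds a blue board; 19 mm above the table, 50 mm from its knob's axis. To be left where it is. Which fixture stands left or right varies, and their yaw and finger angles too.
Not all that is in view belongs to the job. What is shaped like the part that bears green_grip but purple or yellow is not meant.

How it is judged:
On the way:
1. the clamp finger has swung in against the green board (value of joint green_clamp above 1.15 rad), for 0.1 s.
At the end, for the whole second after the job is handed in: The green fixture's clamp finger holds the board home (clamp angle over 1.15), its clutch has slipped by 0.08 to 0.7 rad (5 to 40 degrees), and knob and finger are still (value of joint green_clamp above 1.15 rad and value of joint green_knob between 0.08 and 0.7 rad and velocity of joint green_knob between -0.1 and 0.1 rad/s and velocity of joint green_clamp between -0.1 and 0.1 rad/s); the robot touches nothing.
It fails at once if the clutch is ground on past 0.7 rad (40 degrees) of slip (value of joint green_knob above 0.7 rad).
It fails at once if the blue board's clamp finger is moved by over 12 mm (distance of blue_pad from where it was at the start of the episode above 0.012 m).
It also fails if it takes over 32 s, if anything falls off the work surface, if the arm or the gripper's body presses on something with over 40 N, if the wrist force passes 120 N, or if a joint passes its speed limit or range.

## Working session

There is one attempt and no reset: what is moved stays moved. The work goes in short steps, Python scripts to look and compute and a tool call to move; the robot and the scene stay as the last step left them, time stands still between calls to the robot, and variables do not carry over. Pictures are saved under pics/ and viewed, and the job is handed in when it is done.

Besides the shell and the picture viewer there is one more tool, called after "Request:" as name(argument=value, ...), one argument or row to a line, values as JSON. send_rows: Moves the arm, as the interface text tells. Its arguments: {"type":"object","properties":{"series":{"type":"array","items":{"type":"object","properties":{"wx":{"type":"number"},"wy":{"type":"number"},"wz":{"type":"number"},"dx":{"type":"number"},"dy":{"type":"number"},"dz":{"type":"number"},"fingers":{"type":"number"}}}},"newtons":{"type":"number"}},"required":["series"]}

```bash
mkdir -p pics; python3 - <<'E'
from plant import robot
import cv2
for n in ("top","side"):
    im=robot.read_camera(n); cv2.imwrite(f"pics/{n}0.png",im[:,:,::-1])
    i=robot.camera_info(n); print(n,i)
print(robot.camera_info("wrist"))
s=robot.read_state(); print(s)
E
```

```text
top {'intrinsics': array([[351.2708469 ,   0.        , 251.23929022],
       [  0.        , 351.2708469 , 198.28366284],
       [  0.        ,   0.        ,   1.        ]]), 'extrinsics': array([[-0.02394232, -0.99933536, -0.02748836,  0.07093041],
       [ 0.99929179, -0.0247216 ,  0.02836837, -0.41672814],
       [-0.02902908, -0.02678969,  0.99921951, -0.80819228],
       [ 0.        ,  0.        ,  0.        ,  1.        ]])}
side {'intrinsics': array([[352.3819353 ,   0.        , 256.85613982],
       [  0.        , 352.3819353 , 193.77827992],
       [  0.        ,   0.        ,   1.        ]]), 'extrinsics': array([[ 0.99723664, -0.07217276,  0.01761187, -0.4505604 ],
       [ 0.01946559,  0.48263193,  0.87560694, -0.10371647],
       [-0.07169503, -0.87284449,  0.48270313, -0.8133234 ],
       [ 0.        ,  0.        ,  0.        ,  1.        ]])}
{'intrinsics': array([[306.87520203,   0.        , 255.87304082],
       [  0.        , 306.87520203, 195.53974282],
       [  0.        ,   0.        ,   1.        ]]), 'tool_from_camera': array([[-2.77161018e-04,  9.60338005e-01,
[... 253 characters left out ...]
0,  0.00000000e+00,
         1.00000000e+00]])}
{'t': 0.1, 'q': array([ 1.01558928e+00,  1.31123131e-01,  1.48917163e+00, -1.06721148e-05,
        1.52299488e+00, -8.53301864e-02]), 'dq': array([ 0.00044361, -0.00117229, -0.00216679, -0.00089466, -0.00059224,
       -0.00152273]), 'joint_torque': array([ 1.54954923e-03, -5.61338782e+01, -4.93096447e+01,  7.70160207e-02,
        2.92205682e-02, -1.35575142e-04]), 'tool_pos': array([0.27130941, 0.53451283, 0.18466931]), 'orientation': array([-7.31186662e-01, -3.05477841e+00,  2.53492532e-03]), 'force': array([ 0.9458393 ,  1.0071107 , -0.16625313]), 'wrist_torque': array([ 0.00515207, -0.00759235, -0.01899582]), 'opening': 0.09306173500089185}
```

View pics/top0.png

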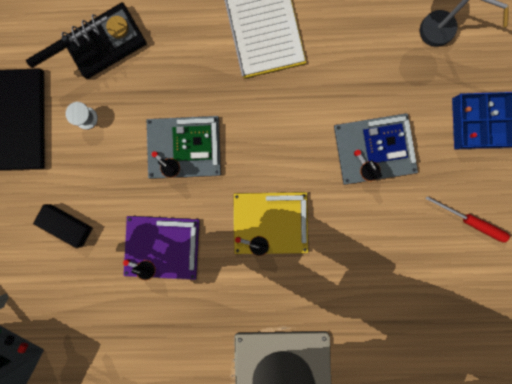

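View pics/side0.png

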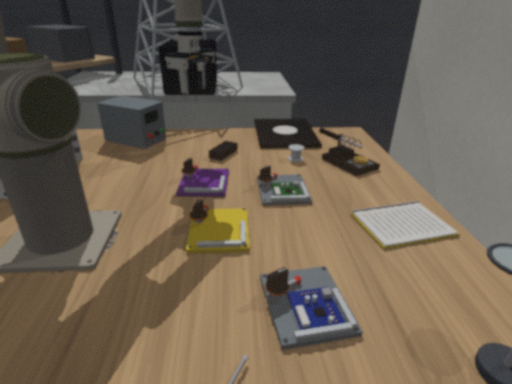

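The top view shows the green board at about (195,142), its black knob at about (170,168) and the red pad at (156,155). The blue fixture is at about (375,150). I'll enlarge the green one and locate it.

```bash
cat > h.py <<'E'
import numpy as np,cv2
from scipy.spatial.transform import Rotation as R
from plant import robot
def ray(K,u,v): 
    d=np.linalg.inv(K)@[u,v,1.]; return np.array([d[0],-d[1],-d[2]])
def onplane(name,u,v,z,st=None):
    i=robot.camera_info(name); d=ray(i["intrinsics"],u,v)
    if name=="wrist":
        T=np.eye(4);T[:3,:3]=R.from_rotvec(st["orientation"]).as_matrix();T[:3,3]=st["tool_pos"]
        M=T@i["tool_from_camera"]
    else: M=np.linalg.inv(i["extrinsics"])
    o=M[:3,3]; d=M[:3,:3]@d
    return o+d*(z-o[2])/d[2]
E
python3 - <<'E'
from h import *
im=cv2.imread("pics/top0.png")
a=cv2.resize(im[105:195,135:235],None,fx=6,fy=6,interpolation=cv2.INTER_CUBIC); cv2.imwrite("pics/topz.png",a)
im=cv2.imread("pics/side0.png")
a=cv2.resize(im[155:215,245:325],None,fx=8,fy=8,interpolation=cv2.INTER_CUBIC); cv2.imwrite("pics/sidez.png",a)
print(onplane("top",170,168,0.05),onplane("top",156,155,0.02), onplane("top",184,147,0.01))
s=robot.read_state();print(R.from_rotvec(s["orientation"]).as_matrix())
E
```

```text
[0.48868413 0.2381283  0.05      ] [0.52331328 0.2778782  0.02      ] [0.54180556 0.21472716 0.01      ]
[[-8.91624225e-01  4.52775284e-01 -8.85455639e-04]
 [ 4.52776129e-01  8.91623060e-01 -1.44770358e-03]
 [ 1.34008265e-04 -1.69172076e-03 -9.99998560e-01]]
```

View pics/topz.png

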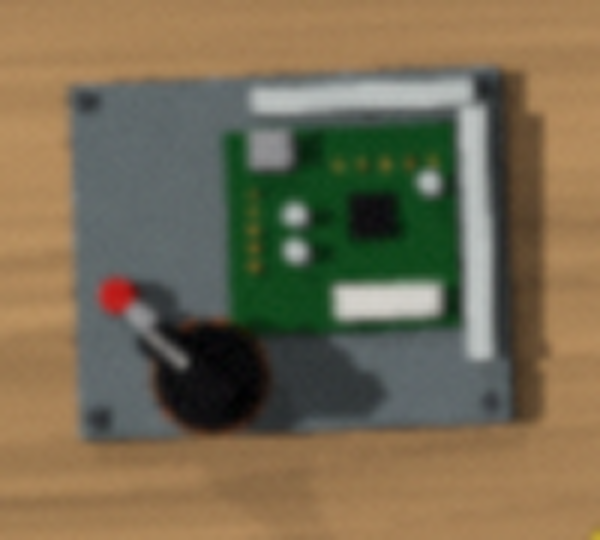

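View pics/sidez.png

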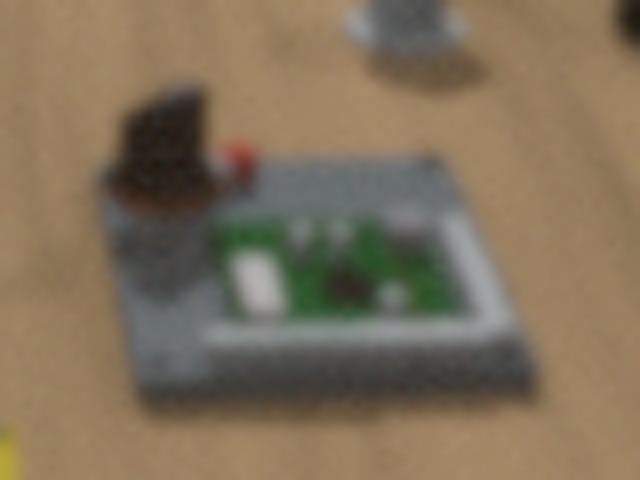

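Knob is at about (0.489, 0.238), with the bar at an azimuth near 45°. I'll move above it while turning the jaws towards 135°, which leaves clockwise range on the last joint.

Request:
send_rows(
  series=[
    {"dx": 2.1,"dy": -2.9,"dz": -0.4,"wz": 0.12},
    {"dx": 2.1,"dy": -2.9,"dz": -0.4,"wz": 0.12},
    {"dx": 2.1,"dy": -2.9,"dz": -0.4,"wz": 0.12},
    {"dx": 2.1,"dy": -2.9,"dz": -0.4,"wz": 0.12},
    {"dx": 2.1,"dy": -2.9,"dz": -0.4,"wz": 0.12},
    {"dx": 2.1,"dy": -2.9,"dz": -0.4,"wz": 0.12},
    {"dx": 2.1,"dy": -2.9,"dz": -0.4,"wz": 0.12},
    {"dx": 2.1,"dy": -2.9,"dz": -0.4,"wz": 0.12},
    {"dx": 2.1,"dy": -2.9,"dz": -0.4,"wz": 0.12},
    {"dx": 2.1,"dy": -2.9,"dz": -0.4,"wz": 0.12},
    {"wz": 0},
    {"wz": 0},
  ],
)

```text
schema error: expected keys wx, wy, wz, dx, dy, dz, fingers
```

```bash
python3 - <<'E'
from h import *
s=robot.read_state(); im=robot.read_camera("wrist"); cv2.imwrite("pics/w1.png",im[:,:,::-1])
import pickle; pickle.dump(s,open("w1.pkl","wb"))
M=R.from_rotvec(s["orientation"]).as_matrix()
print(s["t"],s["tool_pos"],s["q"],np.degrees(np.arctan2(M[1,1],M[0,1])),M[:,2],s["wrist_torque"],s["force"])
E
```

```text
0.1 [0.27130941 0.53451283 0.18466931] [ 1.01558928e+00  1.31123131e-01  1.48917163e+00 -1.06721148e-05
  1.52299488e+00 -8.53301864e-02] 63.07807519720399 [-8.85455639e-04 -1.44770358e-03 -9.99998560e-01] [ 0.00515207 -0.00759235 -0.01899582] [ 0.9458393   1.0071107  -0.16625313]
```

View pics/w1.png

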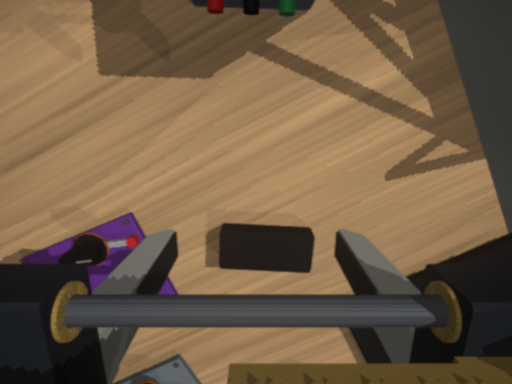

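The call was refused because every key is needed. The wrist view, still at the start, shows the fingers from (150,260) to (360,260), a black block and the purple decoy at left. Resending with all keys.

Request:
send_rows(
  series=[
    {"wx": 0,"wy": 0,"wz": 0.12,"dx": 2.1,"dy": -2.9,"dz": -0.4,"fingers": 0},
    {"wx": 0,"wy": 0,"wz": 0.12,"dx": 2.1,"dy": -2.9,"dz": -0.4,"fingers": 0},
    {"wx": 0,"wy": 0,"wz": 0.12,"dx": 2.1,"dy": -2.9,"dz": -0.4,"fingers": 0},
    {"wx": 0,"wy": 0,"wz": 0.12,"dx": 2.1,"dy": -2.9,"dz": -0.4,"fingers": 0},
    {"wx": 0,"wy": 0,"wz": 0.12,"dx": 2.1,"dy": -2.9,"dz": -0.4,"fingers": 0},
    {"wx": 0,"wy": 0,"wz": 0.12,"dx": 2.1,"dy": -2.9,"dz": -0.4,"fingers": 0},
    {"wx": 0,"wy": 0,"wz": 0.12,"dx": 2.1,"dy": -2.9,"dz": -0.4,"fingers": 0},
    {"wx": 0,"wy": 0,"wz": 0.12,"dx": 2.1,"dy": -2.9,"dz": -0.4,"fingers": 0},
    {"wx": 0,"wy": 0,"wz": 0.12,"dx": 2.1,"dy": -2.9,"dz": -0.4,"fingers": 0},
    {"wx": 0,"wy": 0,"wz": 0.12,"dx": 2.1,"dy": -2.9,"dz": -0.4,"fingers": 0},
    {"wx": 0,"wy": 0,"wz": 0,"dx": 0,"dy": 0,"dz": 0,"fingers": 0},
  ],
)

```text
t: 1.07
tool_pos: [0.4758, 0.2431, 0.1414]
orientation: [1.125, -2.928, 0.007]
force: [-0.2, -0.1, -0.1]
opening: 0.0929
```

```bash
python3 - <<'E'
from h import *
s=robot.read_state(); im=robot.read_camera("wrist"); cv2.imwrite("pics/w2.png",im[:,:,::-1])
import pickle; pickle.dump(s,open("w2.pkl","wb"))
M=R.from_rotvec(s["orientation"]).as_matrix()
print(s["t"],s["tool_pos"],s["q"],np.degrees(np.arctan2(M[1,1],M[0,1])),M[:,2],s["wrist_torque"],s["force"])
E
```

```text
1.0667 [0.47580526 0.24306249 0.14135058] [ 0.37983949 -0.01612789  1.72161418 -0.00461148  1.44134835 -1.92433505] 132.05473051857737 [-0.00317153 -0.00618999 -0.99997581] [0.10897335 0.00091714 0.03443342] [-0.2180051  -0.09773052 -0.11109232]
```

View pics/w2.png

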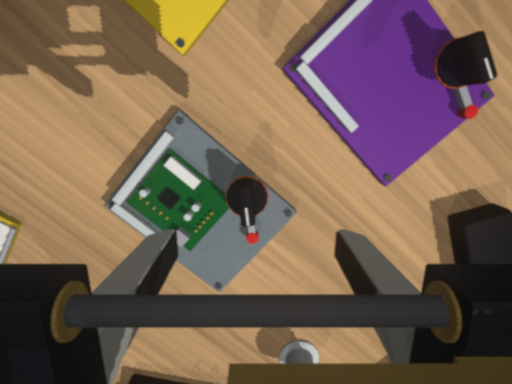

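The green fixture is in view, with its knob at (247,195), the white mark pointing down, and the pad at (252,238). I'll zoom in and measure.

```bash
python3 - <<'E'
from h import *
import pickle; s=pickle.load(open("w2.pkl","rb"))
im=cv2.imread("pics/w2.png")
cv2.imwrite("pics/w2z.png",cv2.resize(im[165:255,195:305],None,fx=6,fy=6,interpolation=cv2.INTER_CUBIC))
hsv=cv2.cvtColor(im,cv2.COLOR_BGR2HSV)
m=((hsv[...,0]<8)|(hsv[...,0]>172))&(hsv[...,1]>170)&(hsv[...,2]>120)
m[:, :200]=0;m[:,300:]=0;m[:210]=0;m[255:]=0
v,u=np.nonzero(m);print(len(u),u.mean(),v.mean(),onplane("wrist",u.mean(),v.mean(),.022,s))
# dark blob
m=(hsv[...,2]<50).astype(np.uint8); m[:,:215]=0;m[:,285:]=0;m[:165]=0;m[230:]=0
n,l,st,c=cv2.connectedComponentsWithStats(m)
for i in range(1,n):
    if st[i,4]>50: print(st[i],c[i])
E
```

```text
84 252.0595238095238 237.60714285714286 [0.52579401 0.28105925 0.022     ]
[ 226  178   40   48 1174] [246.16524702 197.21294719]
```

View pics/w2z.png

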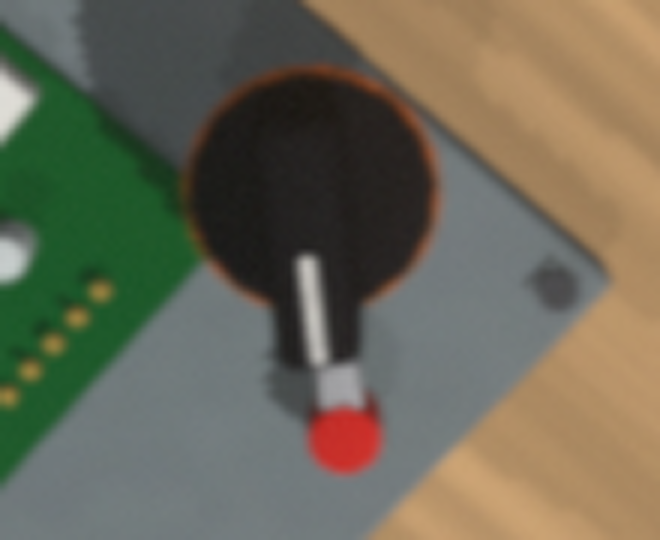

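```bash
python3 - <<'E'
from h import *
import pickle; s=pickle.load(open("w2.pkl","rb"))
f=lambda x,y:(195+(x+.5)/6-.5,165+(y+.5)/6-.5)
c=onplane("wrist",*f(312,187),.036,s); a=onplane("wrist",*f(307,258),.064,s); b=onplane("wrist",*f(318,362),.064,s)
p=onplane("wrist",*f(345,438),.024,s)
az=lambda d:np.degrees(np.arctan2(d[1],d[0]))
print(c,a,b,p,az(b-a),az(b-c),az(p-c),np.linalg.norm((p-c)[:2]),np.linalg.norm((b-c)[:2]))
# top-view checks
g=lambda x,y:(135+(x+.5)/6-.5,105+(y+.5)/6-.5)
c=onplane("top",*g(211,374),.032);a=onplane("top",*g(186,365),.064);b=onplane("top",*g(133,310),.064);p=onplane("top",*g(117,296),.024)
print(c,a,b,p,az(b-a),az(b-c),az(p-c),np.linalg.norm((p-c)[:2]))
E
```

```text
[0.48997277 0.24163313 0.036     ] [0.49272304 0.24418799 0.064     ] [0.50472623 0.25718474 0.064     ] [0.52508403 0.2804975  0.024     ] 47.27589500620537 46.508658930807734 47.90437431053351 0.05237593949479353 0.02143635016625429
[0.49335846 0.243305   0.032     ] [0.49288242 0.24409656 0.064     ] [0.51346629 0.26315401 0.064     ] [0.52529435 0.28108138 0.024     ] 42.79487297697838 44.62887968744837 49.78905413493232 0.04946671192022608
```

The two views agree to within 3 mm: axis at (0.490, 0.242), bar azimuth about 47°. Align, then descend to TCP z = 0.040.

Request:
send_rows(
  series=[
    {"wx": 0.006,"wy": -0.003,"wz": 0.09,"dx": 1.4,"dy": -0.1,"dz": 0,"fingers": 0},
    {"wx": 0,"wy": 0,"wz": 0,"dx": 0,"dy": 0,"dz": -3,"fingers": 0},
    {"wx": 0,"wy": 0,"wz": 0,"dx": 0,"dy": 0,"dz": -2,"fingers": 0},
    {"wx": 0,"wy": 0,"wz": 0,"dx": 0,"dy": 0,"dz": 0,"fingers": 0},
  ],
)

```text
t: 1.45
tool_pos: [0.4894, 0.2459, 0.0919]
orientation: [-1.236, 2.885, 0.005]
force: [-0.6, 0.5, -1.2]
opening: 0.0933
```

```bash
python3 - <<'E'
from h import *
s=robot.read_state(); im=robot.read_camera("wrist"); cv2.imwrite("pics/w3.png",im[:,:,::-1])
M=R.from_rotvec(s["orientation"]).as_matrix()
print(s["t"],s["tool_pos"],np.degrees(np.arctan2(M[1,1],M[0,1])),M[:,2],s["wrist_torque"],s["force"])
E
```

```text
1.45 [0.48938646 0.24587411 0.09186888] 136.36669117678724 [ 0.00157469  0.00404638 -0.99999057] [0.01918002 0.12997677 0.01551656] [-0.56690009  0.4947198  -1.20618928]
```

View pics/w3.png

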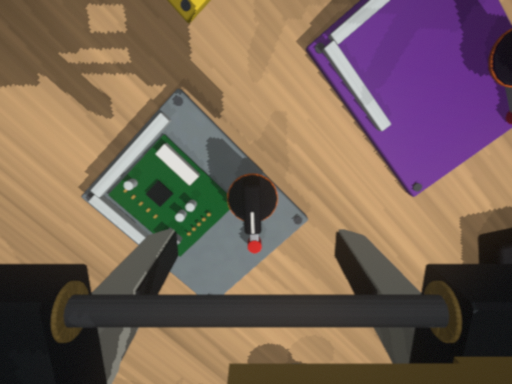

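The knob disc is at (253,198) and the mark points straight down the image, so the bar is aligned with the tool's x axis. Re-measuring from this closer view.

```bash
python3 - <<'E'
from h import *
s=robot.read_state()
im=cv2.imread("pics/w3.png")
cv2.imwrite("pics/w3z.png",cv2.resize(im[165:260,205:305],None,fx=6,fy=6,interpolation=cv2.INTER_CUBIC))
i=robot.camera_info("wrist");T=np.linalg.inv(i["tool_from_camera"])
for z in (0,.03,.055): # project tool axis points
    p=T@[0,0,z,1]; K=i["intrinsics"]; print(z,K@[p[0]/-p[2],p[1]/p[2],1])
hsv=cv2.cvtColor(im,cv2.COLOR_BGR2HSV)
m=((hsv[...,0]<14)|(hsv[...,0]>172))&(hsv[...,1]>140)&(hsv[...,2]>60)
m[:,215:]&=True; m[:,:220]=0;m[:,290:]=0;m[:165]=0;m[235:]=0
v,u=np.nonzero(m);print(len(u),u.min(),u.max(),v.min(),v.max())
E
```

```text
0 [256.73273258 223.89431065   1.        ]
0.03 [256.6226443 209.9566156   1.       ]
0.055 [256.54906899 200.64163346   1.        ]
97 228 276 174 203
```

View pics/w3z.png

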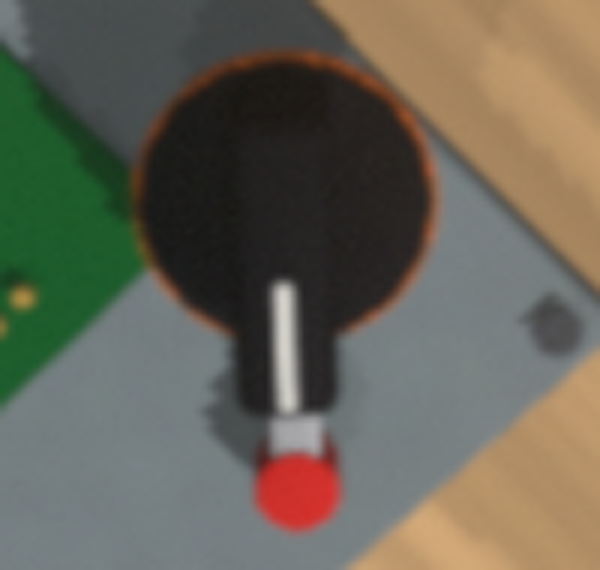

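```bash
python3 - <<'E'
from h import *
s=robot.read_state(); print(s["tool_pos"])
f=lambda x,y:(205+(x+.5)/6-.5,165+(y+.5)/6-.5)
az=lambda d:np.degrees(np.arctan2(d[1],d[0]))
c=onplane("wrist",*f(287,197),.034,s); a=onplane("wrist",*f(284,283),.064,s); b=onplane("wrist",*f(289,410),.064,s);p=onplane("wrist",*f(298,490),.024,s)
print(c,a,b,p,az(b-a),az(b-c),az(p-c),np.linalg.norm((b-c)[:2]),np.linalg.norm((p-c)[:2]))
u=(b-a)[:2]/np.linalg.norm((b-a)[:2]); print("centre from mark", b[:2]-.021*u)
E
```

```text
[0.48949424 0.24615103 0.09323636]
[0.4910822  0.24268849 0.034     ] [0.49309172 0.24460313 0.064     ] [0.50512904 0.25810636 0.064     ] [0.52587246 0.28135722 0.024     ] 48.28489935910893 47.66412420155569 48.02228664554871 0.0208572469840232 0.05201570211573658
centre from mark [0.49115507 0.24243064]
```

Axis (0.491, 0.2425), bar azimuth 48°. Centre on it and descend before closing.

Request:
send_rows(
  series=[
    {"wx": 0,"wy": 0,"wz": 0.03,"dx": 0.15,"dy": -0.35,"dz": -2.5,"fingers": 0},
    {"wx": 0,"wy": 0,"wz": 0,"dx": 0,"dy": 0,"dz": -2,"fingers": 0},
    {"wx": 0,"wy": 0,"wz": 0,"dx": 0,"dy": 0,"dz": -0.5,"fingers": 0},
    {"wx": 0,"wy": 0,"wz": 0,"dx": 0,"dy": 0,"dz": 0,"fingers": 0},
  ],
)

```text
t: 1.83
tool_pos: [0.4921, 0.2468, 0.0478]
orientation: [-1.276, 2.861, 0.006]
force: [-0.2, 0.1, -0.1]
opening: 0.093
```

```bash
python3 - <<'E'
from h import *
s=robot.read_state()
M=R.from_rotvec(s["orientation"]).as_matrix()
print(s["t"],s["tool_pos"],np.degrees(np.arctan2(M[1,1],M[0,1])),M[:,2],s["wrist_torque"],s["force"])
E
```

```text
1.8333 [0.49213215 0.24675228 0.0478001 ] 138.06599556762777 [ 0.0068633   0.00725713 -0.99995011] [0.04933381 0.07611039 0.00843031] [-0.23436585  0.12235327 -0.11174123]
```

Request:
send_rows(
  series=[
    {"wx": -0.007,"wy": 0.007,"wz": 0,"dx": -0.1,"dy": -0.4,"dz": -0.6,"fingers": 0},
    {"wx": 0,"wy": 0,"wz": 0,"dx": 0,"dy": 0,"dz": 0,"fingers": 0},
    {"wx": 0,"wy": 0,"wz": 0,"dx": 0,"dy": 0,"dz": 0,"fingers": 0},
  ],
)

```text
t: 2.08
tool_pos: [0.4925, 0.2442, 0.0455]
orientation: [-1.278, 2.867, -0.0]
force: [1.3, -0.7, -0.2]
opening: 0.093
```

```bash
cat > st.py <<'E'
from h import *
s=robot.read_state()
M=R.from_rotvec(s["orientation"]).as_matrix()
print(round(s["t"],2),s["tool_pos"].round(4),np.degrees(np.arctan2(M[1,1],M[0,1])).round(2),M[:,2].round(4),s["wrist_torque"].round(3),s["force"].round(2),round(s["opening"],4),"jt6",s["joint_torque"][5].round(3))
E
python3 st.py
```

```text
2.08 [0.4925 0.2442 0.0455] 138.05 [ 0.0028  0.0011 -1.    ] [ 0.04   0.032 -0.06 ] [ 1.31 -0.73 -0.22] 0.093 jt6 0.001
```

Request:
send_rows(
  series=[
    {"wx": 0,"wy": 0,"wz": 0,"dx": -0.15,"dy": -0.2,"dz": -0.6,"fingers": 0},
    {"wx": 0,"wy": 0,"wz": 0,"dx": 0,"dy": 0,"dz": 0,"fingers": 100},
    {"wx": 0,"wy": 0,"wz": 0,"dx": 0,"dy": 0,"dz": 0,"fingers": 150},
  ],
  newtons=60,
)

```text
t: 2.33
tool_pos: [0.4927, 0.2429, 0.0417]
orientation: [-1.276, 2.863, -0.001]
force: [0.5, 0.6, 0.5]
opening: 0.0833
```

```bash
python3 st.py; python3 - <<'E'
from h import *
im=robot.read_camera("wrist"); cv2.imwrite("pics/w4.png",im[:,:,::-1])
E
python3 st.py
```

```text
2.33 [0.4927 0.2429 0.0417] 138.03 [ 0.0066  0.0026 -1.    ] [0.06  0.007 0.01 ] [0.49 0.59 0.47] 0.0833 jt6 -0.004
2.38 [0.4924 0.2427 0.0415] 138.03 [ 0.0062  0.0024 -1.    ] [ 0.098  0.033 -0.012] [ 0.11 -0.69  0.08] 0.08 jt6 0.001
```

View pics/w4.png

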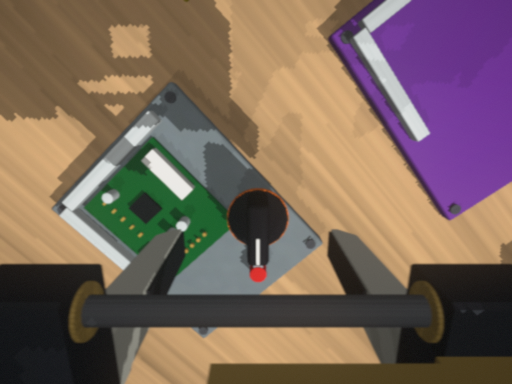

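The bar, at (258,230), is centred between the fingers. Closing.

Request:
send_rows(
  series=[
    {"wx": 0,"wy": 0,"wz": 0,"dx": -0.1,"dy": 0,"dz": -0.1,"fingers": 255},
    {"wx": 0,"wy": 0,"wz": 0,"dx": 0,"dy": 0,"dz": 0,"fingers": 255},
    {"wx": 0,"wy": 0,"wz": 0,"dx": 0,"dy": 0,"dz": 0,"fingers": 255},
    {"wx": 0,"wy": 0,"wz": 0,"dx": 0,"dy": 0,"dz": 0,"fingers": 255},
    {"wx": 0,"wy": 0,"wz": 0,"dx": 0,"dy": 0,"dz": 0,"fingers": 255},
    {"wx": 0,"wy": 0,"wz": 0,"dx": 0,"dy": 0,"dz": 0,"fingers": 255},
    {"wx": 0,"wy": 0,"wz": 0,"dx": 0,"dy": 0,"dz": 0,"fingers": 255},
    {"wx": 0,"wy": 0,"wz": 0,"dx": 0,"dy": 0,"dz": 0,"fingers": 255},
    {"wx": 0,"wy": 0,"wz": 0,"dx": 0,"dy": 0,"dz": 0,"fingers": 255},
    {"wx": 0,"wy": 0,"wz": 0,"dx": 0,"dy": 0,"dz": 0,"fingers": 255},
    {"wx": 0,"wy": 0,"wz": 0,"dx": 0,"dy": 0,"dz": 0,"fingers": 255},
    {"wx": 0,"wy": 0,"wz": 0,"dx": 0,"dy": 0,"dz": 0,"fingers": 255},
    {"wx": 0,"wy": 0,"wz": 0,"dx": 0,"dy": 0,"dz": 0,"fingers": 255},
    {"wx": 0,"wy": 0,"wz": 0,"dx": 0,"dy": 0,"dz": 0,"fingers": 255},
  ],
  newtons=60,
)

```text
t: 3.55
tool_pos: [0.4916, 0.2427, 0.0408]
orientation: [-1.275, 2.863, -0.001]
force: [-0.3, 1.3, 0.3]
opening: 0.0004
```

```bash
python3 st.py
```

```text
3.55 [0.4916 0.2427 0.0408] 138.01 [ 0.0066  0.0026 -1.    ] [0.117 0.075 0.005] [-0.33  1.35  0.3 ] 0.0004 jt6 -0.0
```

The fingers shut to 0.4 mm, so the bar isn't between the pads. I need to see why.

```bash
python3 - <<'E'
from h import *
im=robot.read_camera("wrist")[:,:,::-1]; cv2.imwrite("pics/w5.png",im)
im=robot.read_camera("side")[:,:,::-1]; cv2.imwrite("pics/s5.png",cv2.resize(im[100:230,200:360],None,fx=5,fy=4.6))
E
```

```text
(no output)
```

View pics/w5.png

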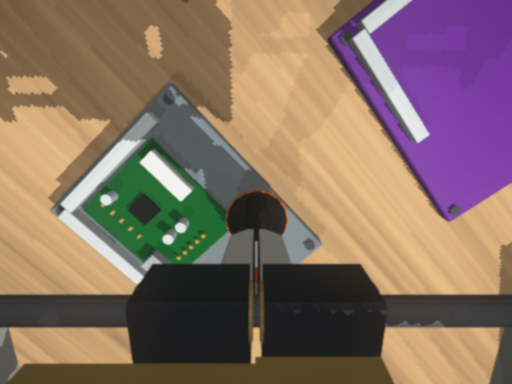

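View pics/s5.png

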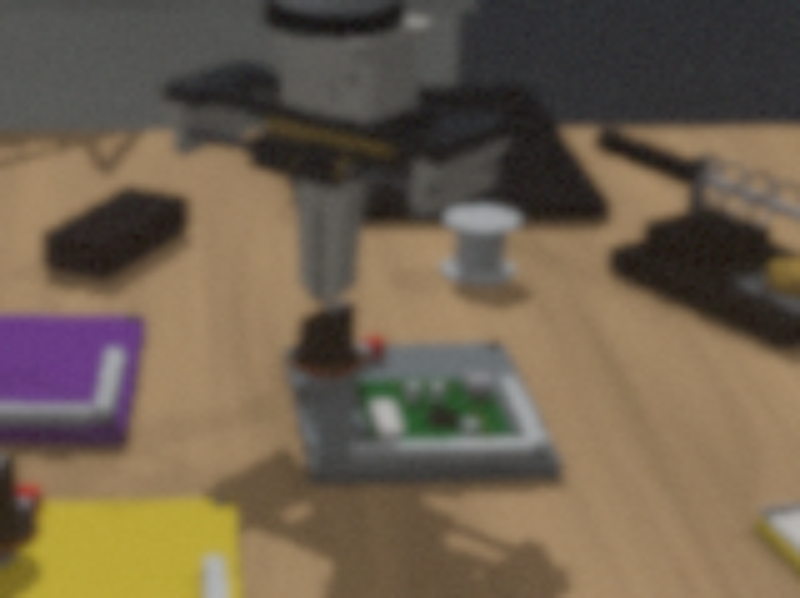

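The side view shows the shut fingertips just above the bar top rather than around it. I'll compare their projected height with the reported one.

```bash
python3 - <<'E'
from h import *
i=robot.camera_info("side");E=i["extrinsics"];K=i["intrinsics"]
def pr(n,p):
    i=robot.camera_info(n); c=(i["extrinsics"]@np.r_[p,1])[:3]; return (i["intrinsics"]@[c[0]/-c[2],c[1]/c[2],1])[:2]
s=robot.read_state();t=s["tool_pos"];print(t)
for z in (.034,.041,.055,.064,.08):
    u,v=pr("side",[t[0],t[1],z]); print(z,(u,v),"zoom",(u-200)*5,(v-100)*4.6)
M=R.from_rotvec(s["orientation"]).as_matrix();T=np.linalg.inv(np.r_[np.c_[M,t],[[0,0,0,1]]])
for n,z in(("bartop",.064),):
  print(pr("side",[.491,.2425,z]))
print(s["q"])
E
ls; python3 -c "
from plant import robot;print([a for a in dir(robot) if a[0]!='_'])"
```

```text
[0.49158432 0.24271999 0.04081968]
0.034 (np.float64(264.53369699735356), np.float64(175.96782700958366)) zoom 322.6684849867678 349.4520042440848
0.041 (np.float64(264.6003723514536), np.float64(173.83449520103227)) zoom 323.00186175726793 339.63867792474844
0.055 (np.float64(264.7350305136535), np.float64(169.52599853716157)) zoom 323.6751525682675 319.8195932709432
0.064 (np.float64(264.82252997766915), np.float64(166.7263825120871)) zoom 324.11264988834574 306.9413595556006
0.08 (np.float64(264.97992168396763), np.float64(161.69050774275104)) zoom 324.89960841983816 283.77633561665476
[264.63028469 166.76047748]
[ 3.65052755e-01  1.02284540e-01  1.79138046e+00  7.99205058e-05
  1.24087638e+00 -2.04370225e+00]
h.py
pics
st.py
w1.pkl
w2.pkl
['IKError', 'camera_info', 'close_job', 'read_camera', 'read_state', 'tcp_to_grasp']
```

```bash
python3 - <<'E'
from h import *
im=cv2.imread("pics/w5.png"); cv2.imwrite("pics/w5z.png",cv2.resize(im[180:300,190:320],None,fx=6,fy=5,interpolation=cv2.INTER_CUBIC))
i=robot.camera_info("wrist");T=np.linalg.inv(i["tool_from_camera"]);K=i["intrinsics"]
for z in (0,-.019,-.027,-.04):
  for x in (-.0075,.0075):
    p=T@[x,0,z,1]; print(z,x,(K@[p[0]/-p[2],p[1]/p[2],1])[:2])
E
```

```text
0 -0.0075 [256.69191258 233.87093498]
0 0.0075 [256.70203654 213.76107379]
-0.019 -0.0075 [256.77401998 245.62533793]
-0.019 0.0075 [256.78687152 223.87407852]
-0.027 -0.0075 [256.81330691 251.24961231]
-0.027 0.0075 [256.82757314 228.7260356 ]
-0.04 -0.0075 [256.88439686 261.42676897]
-0.04 0.0075 [256.90140402 237.52726375]
```

View pics/w5z.png

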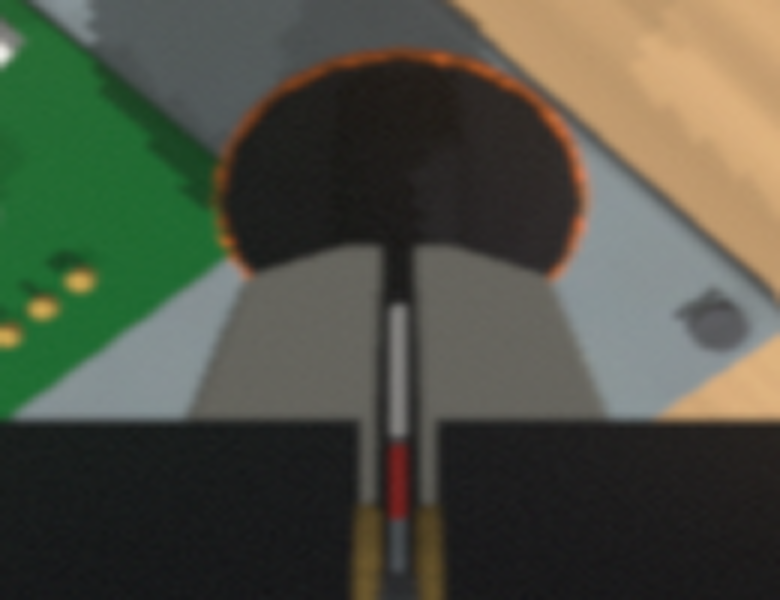

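Both the wrist view (tip row 229) and the side view put the real fingertips about 27 mm short of the reported TCP. So the tips are at about 0.068, just over the bar. I'll open partway, then descend with checks.

Request:
send_rows(
  series=[
    {"wx": -0.002,"wy": 0.006,"wz": 0,"dx": 0,"dy": 0,"dz": 0.3,"fingers": 90},
    {"wx": 0,"wy": 0,"wz": 0,"dx": 0,"dy": 0,"dz": 0,"fingers": 90},
    {"wx": 0,"wy": 0,"wz": 0,"dx": 0,"dy": 0,"dz": 0,"fingers": 90},
    {"wx": 0,"wy": 0,"wz": 0,"dx": 0,"dy": 0,"dz": 0,"fingers": 90},
    {"wx": 0,"wy": 0,"wz": 0,"dx": 0,"dy": 0,"dz": 0,"fingers": 90},
    {"wx": 0,"wy": 0,"wz": 0,"dx": 0,"dy": 0,"dz": 0,"fingers": 90},
    {"wx": 0,"wy": 0,"wz": 0,"dx": 0,"dy": 0,"dz": 0,"fingers": 90},
    {"wx": 0,"wy": 0,"wz": 0,"dx": 0,"dy": 0,"dz": 0,"fingers": 90},
    {"wx": 0,"wy": 0,"wz": 0,"dx": 0,"dy": 0,"dz": 0,"fingers": 90},
    {"wx": 0,"wy": 0,"wz": 0,"dx": 0,"dy": 0,"dz": 0,"fingers": 90},
  ],
)

```text
t: 4.48
tool_pos: [0.4916, 0.2427, 0.0442]
orientation: [-1.278, 2.87, 0.001]
force: [-0.5, -0.5, -0.4]
opening: 0.0589
```

```bash
python3 st.py
```

```text
4.48 [0.4916 0.2427 0.0442] 138.01 [-0.e+00  4.e-04 -1.e+00] [ 0.059  0.05  -0.017] [-0.54 -0.51 -0.38] 0.0589 jt6 -0.0
```

Request:
send_rows(
  series=[
    {"wx": 0,"wy": 0,"wz": 0,"dx": 0,"dy": 0,"dz": -1.5,"fingers": 90},
    {"wx": 0,"wy": 0,"wz": 0,"dx": 0,"dy": 0,"dz": 0,"fingers": 90},
    {"wx": 0,"wy": 0,"wz": 0,"dx": 0,"dy": 0,"dz": 0,"fingers": 90},
  ],
)

```text
t: 4.73
tool_pos: [0.4923, 0.243, 0.0298]
orientation: [-1.278, 2.868, 0.0]
force: [1.0, 0.5, -0.2]
opening: 0.06
```

```bash
python3 st.py;  python3 - <<'E'
from h import *
im=robot.read_camera("wrist")[:,:,::-1]; cv2.imwrite("pics/w6.png",im)
im=robot.read_camera("side")[:,:,::-1]; cv2.imwrite("pics/s6.png",cv2.resize(im[140:200,230:310],None,fx=8,fy=8))
E
```

```text
4.73 [0.4923 0.243  0.0298] 138.01 [ 1.2e-03  9.0e-04 -1.0e+00] [0.064 0.062 0.013] [ 1.    0.5  -0.17] 0.06 jt6 0.002
```

View pics/w6.png

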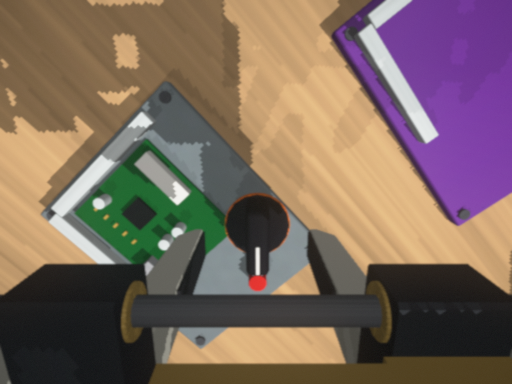

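View pics/s6.png

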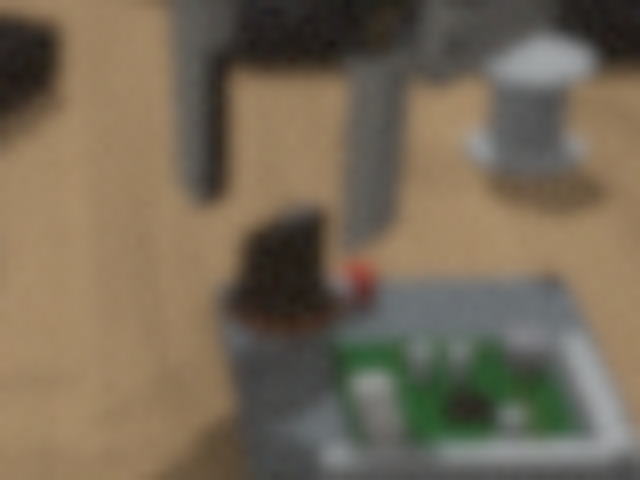

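The tips are now at z about 0.060, level with the bar top (side zoom: tips at (205,200) and (370,242), bar top at about (290,210)). The bar is centred at (257,235). Descending another 18 mm and closing.

Request:
send_rows(
  series=[
    {"wx": 0,"wy": 0,"wz": 0,"dx": -0.1,"dy": 0,"dz": -1.7,"fingers": 90},
    {"wx": 0,"wy": 0,"wz": 0,"dx": 0,"dy": 0,"dz": 0,"fingers": 90},
    {"wx": 0,"wy": 0,"wz": 0,"dx": 0,"dy": 0,"dz": 0,"fingers": 90},
  ],
)

```text
t: 5.08
tool_pos: [0.4924, 0.2434, 0.0148]
orientation: [-1.277, 2.866, 0.0]
force: [1.1, -0.4, 0.8]
opening: 0.0602
```

```bash
python3 st.py
```

```text
5.08 [0.4924 0.2434 0.0148] 138.01 [ 0.0034  0.0017 -1.    ] [ 0.082 -0.012 -0.054] [ 1.1  -0.43  0.83] 0.0602 jt6 0.005
```

Request:
send_rows(
  series=[
    {"wx": 0,"wy": 0,"wz": 0,"dx": 0,"dy": 0,"dz": 0,"fingers": 255},
    {"wx": 0,"wy": 0,"wz": 0,"dx": 0,"dy": 0,"dz": 0,"fingers": 255},
    {"wx": 0,"wy": 0,"wz": 0,"dx": 0,"dy": 0,"dz": 0,"fingers": 255},
    {"wx": 0,"wy": 0,"wz": 0,"dx": 0,"dy": 0,"dz": 0,"fingers": 255},
    {"wx": 0,"wy": 0,"wz": 0,"dx": 0,"dy": 0,"dz": 0,"fingers": 255},
    {"wx": 0,"wy": 0,"wz": 0,"dx": 0,"dy": 0,"dz": 0,"fingers": 255},
    {"wx": 0,"wy": 0,"wz": 0,"dx": 0,"dy": 0,"dz": 0,"fingers": 255},
    {"wx": 0,"wy": 0,"wz": 0,"dx": 0,"dy": 0,"dz": 0,"fingers": 255},
    {"wx": 0,"wy": 0,"wz": 0,"dx": 0,"dy": 0,"dz": 0,"fingers": 255},
    {"wx": 0,"wy": 0,"wz": 0,"dx": 0,"dy": 0,"dz": 0,"fingers": 255},
  ],
  newtons=60,
)

```text
t: 5.92
tool_pos: [0.4935, 0.2451, 0.0188]
orientation: [-1.276, 2.863, 0.003]
force: [0.9, -0.2, -0.2]
opening: 0.0136
```

```bash
python3 st.py;  python3 - <<'E'
from h import *
im=robot.read_camera("wrist")[:,:,::-1]; cv2.imwrite("pics/w7.png",im)
im=robot.read_camera("side")[:,:,::-1]; cv2.imwrite("pics/s7.png",cv2.resize(im[140:200,230:310],None,fx=8,fy=8))
E
```

```text
5.92 [0.4935 0.2451 0.0188] 138.03 [ 0.0056  0.0044 -1.    ] [-0.085 -0.091  0.03 ] [ 0.91 -0.19 -0.23] 0.0136 jt6 0.005
```

View pics/w7.png

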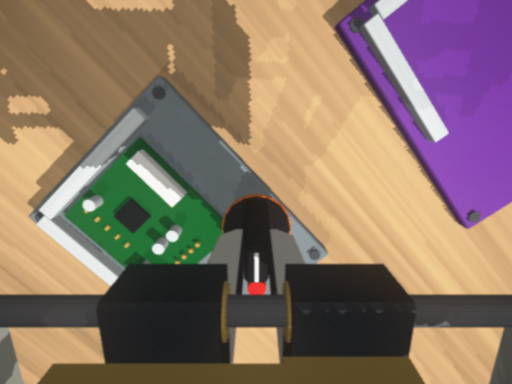

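View pics/s7.png

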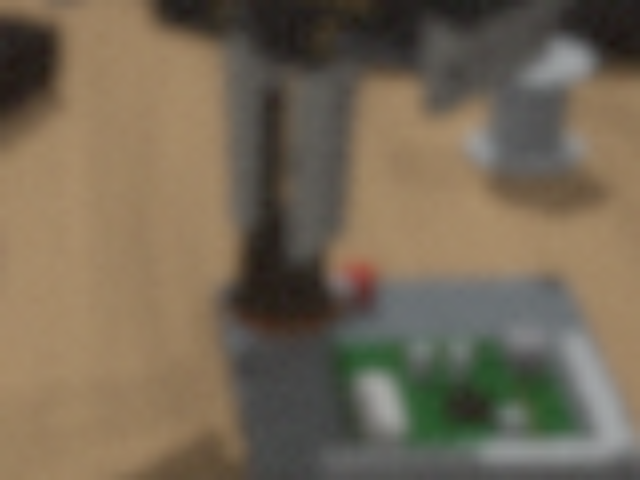

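The bar is gripped (opening 13.6 mm). The pose drifted about 3.5 mm along the bar and 4 mm up, so I'll recentre under light grip before turning.

Request:
send_rows(
  series=[
    {"wx": -0.004,"wy": 0.005,"wz": 0,"dx": -0.25,"dy": -0.25,"dz": -0.4,"fingers": 255},
    {"wx": 0,"wy": 0,"wz": 0,"dx": 0,"dy": 0,"dz": 0,"fingers": 255},
    {"wx": 0,"wy": 0,"wz": 0,"dx": 0,"dy": 0,"dz": 0,"fingers": 255},
  ],
  newtons=4,
)

```text
t: 6.27
tool_pos: [0.4917, 0.2433, 0.0154]
orientation: [-1.277, 2.868, 0.001]
force: [0.4, 1.2, 3.4]
opening: 0.0142
```

```bash
python3 st.py
```

```text
6.27 [0.4917 0.2433 0.0154] 138.02 [ 0.0018  0.0017 -1.    ] [0.2   0.19  0.033] [0.41 1.17 3.38] 0.0142 jt6 0.026
```

Request:
send_rows(
  series=[
    {"wx": 0,"wy": 0,"wz": 0,"dx": -0.03,"dy": -0.03,"dz": -0.05,"fingers": 255},
    {"wx": 0,"wy": 0,"wz": 0,"dx": 0,"dy": 0,"dz": 0,"fingers": 255},
    {"wx": 0,"wy": 0,"wz": -0.06,"dx": 0,"dy": 0,"dz": -0.02,"fingers": 255},
    {"wx": 0,"wy": 0,"wz": -0.06,"dx": 0,"dy": 0,"dz": -0.02,"fingers": 255},
    {"wx": 0,"wy": 0,"wz": -0.06,"dx": 0,"dy": 0,"dz": -0.02,"fingers": 255},
    {"wx": 0,"wy": 0,"wz": -0.06,"dx": 0,"dy": 0,"dz": -0.02,"fingers": 255},
    {"wx": 0,"wy": 0,"wz": -0.06,"dx": 0,"dy": 0,"dz": -0.02,"fingers": 255},
    {"wx": 0,"wy": 0,"wz": 0,"dx": 0,"dy": 0,"dz": 0,"fingers": 255},
  ],
  newtons=60,
)

```text
t: 6.93
tool_pos: [0.4914, 0.2436, 0.0154]
orientation: [-0.814, 3.031, 0.002]
force: [0.3, 1.2, 1.0]
opening: 0.0136
```

```bash
python3 st.py;  python3 - <<'E'
from h import *
im=robot.read_camera("wrist")[:,:,::-1]; cv2.imwrite("pics/w8.png",im)
E
```

```text
6.93 [0.4914 0.2436 0.0154] 120.05 [ 0.0025  0.0021 -1.    ] [ 0.207  0.056 -0.048] [0.29 1.18 0.98] 0.0136 jt6 1.273
```

View pics/w8.png

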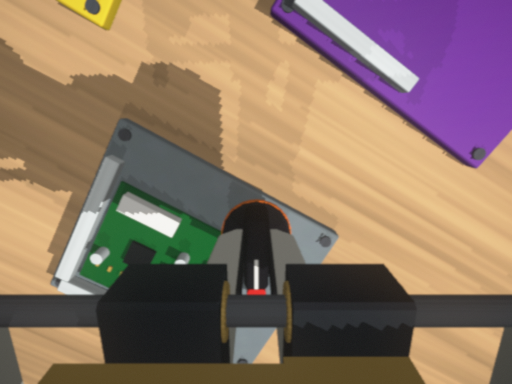

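Turned 18°, and the pad still shows in the gap at (256,293), so the finger follows. Continuing.

Request:
send_rows(
  series=[
    {"wx": 0,"wy": 0,"wz": -0.06,"dx": 0,"dy": -0.03,"dz": -0.02,"fingers": 255},
    {"wx": 0,"wy": 0,"wz": -0.06,"dx": 0,"dy": -0.02,"dz": -0.02,"fingers": 255},
    {"wx": 0,"wy": 0,"wz": -0.06,"dx": 0,"dy": -0.02,"dz": -0.02,"fingers": 255},
    {"wx": 0,"wy": 0,"wz": -0.06,"dx": 0,"dy": 0,"dz": -0.02,"fingers": 255},
    {"wx": 0,"wy": 0,"wz": -0.06,"dx": 0,"dy": 0,"dz": -0.02,"fingers": 255},
    {"wx": 0,"wy": 0,"wz": -0.06,"dx": 0,"dy": 0,"dz": -0.02,"fingers": 255},
    {"wx": 0,"wy": 0,"wz": 0,"dx": 0,"dy": 0,"dz": 0,"fingers": 255},
  ],
)

```text
t: 7.57
tool_pos: [0.4914, 0.2439, 0.0154]
orientation: [-0.265, 3.127, 0.004]
force: [-1.0, -0.2, 0.7]
opening: 0.0133
```

```bash
python3 st.py;  python3 - <<'E'
from h import *
im=robot.read_camera("wrist")[:,:,::-1]; cv2.imwrite("pics/w9.png",im)
im=robot.read_camera("side")[:,:,::-1]; cv2.imwrite("pics/s9.png",cv2.resize(im[140:200,230:310],None,fx=8,fy=8))
E
```

```text
7.57 [0.4914 0.2439 0.0154] 99.7 [ 0.0034  0.0026 -1.    ] [ 0.156  0.122 -0.079] [-1.04 -0.23  0.72] 0.0133 jt6 1.353
```

View pics/w9.png

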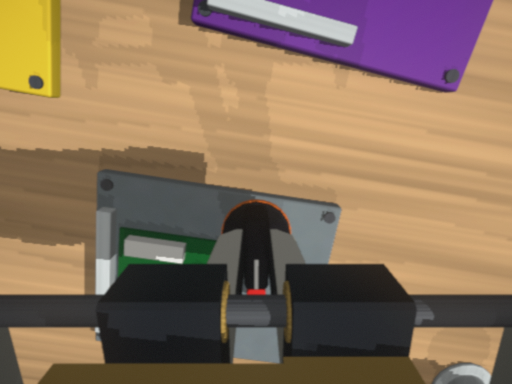

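View pics/s9.png

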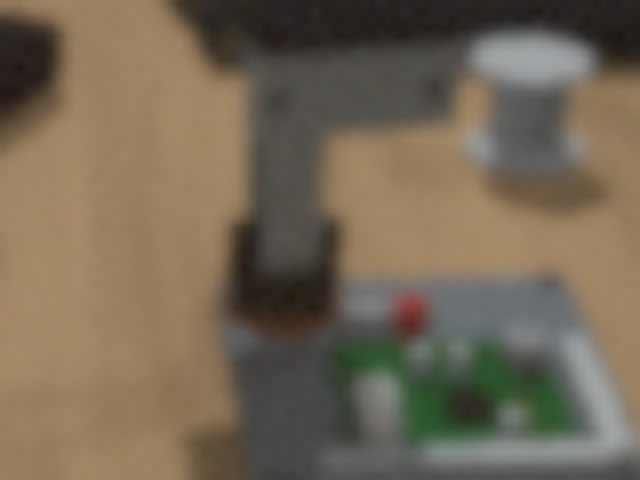

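In the side view the pad, at zoom (410,312), is now close to the board edge. Turned 0.67 rad so far; on with smaller steps.

Request:
send_rows(
  series=[
    {"wx": 0,"wy": 0,"wz": -0.05,"dx": 0,"dy": -0.03,"dz": -0.02,"fingers": 255},
    {"wx": 0,"wy": 0,"wz": -0.05,"dx": 0,"dy": -0.02,"dz": -0.02,"fingers": 255},
    {"wx": 0,"wy": 0,"wz": -0.05,"dx": 0,"dy": -0.02,"dz": -0.02,"fingers": 255},
    {"wx": 0,"wy": 0,"wz": 0,"dx": 0,"dy": 0,"dz": 0,"fingers": 255},
  ],
)

```text
t: 8.0
tool_pos: [0.4914, 0.2441, 0.0154]
orientation: [-0.048, 3.137, 0.005]
force: [-0.7, 0.0, 1.5]
opening: 0.0134
```

```bash
cat > look.py <<'E'
import sys
from h import *
import runpy; runpy.run_path("st.py")
n=sys.argv[1]
a=robot.read_camera("wrist")[:,:,::-1]
b=robot.read_camera("side")[:,:,::-1]
runpy.run_path("st.py")
hsv=cv2.cvtColor(np.ascontiguousarray(b),cv2.COLOR_BGR2HSV)
m=((hsv[...,0]<8)|(hsv[...,0]>172))&(hsv[...,1]>150)&(hsv[...,2]>90); m[:,:270]=0;m[:,300:]=0;m[:165]=0;m[195:]=0
v,u=np.nonzero(m); p=onplane("side",u.mean(),v.mean(),.021); d=p[:2]-[.491,.2425]
print("pad",len(u),u.mean(),v.mean(),p,"az",np.degrees(np.arctan2(d[1],d[0])),np.hypot(*d))
cv2.imwrite(f"pics/c{n}.png",np.vstack([cv2.resize(b[140:200,230:310],None,fx=5,fy=5),cv2.resize(a[190:310,176:336],None,fx=2.5,fy=2.5)]))
E
python3 look.py 1
```

```text
8.0 [0.4914 0.2441 0.0154] 91.74 [ 0.0039  0.0036 -1.    ] [ 0.052  0.17  -0.065] [-0.69  0.02  1.54] 0.0134 jt6 1.139
8.1 [0.4914 0.2441 0.0154] 91.91 [ 0.004   0.0036 -1.    ] [ 0.151  0.281 -0.035] [-0.84  0.92  3.56] 0.0132 jt6 0.163
pad 5 281.4 179.8 [0.54244682 0.24145372 0.021     ] az -1.1650666465944248 0.051457453659328044
```

View pics/c1.png

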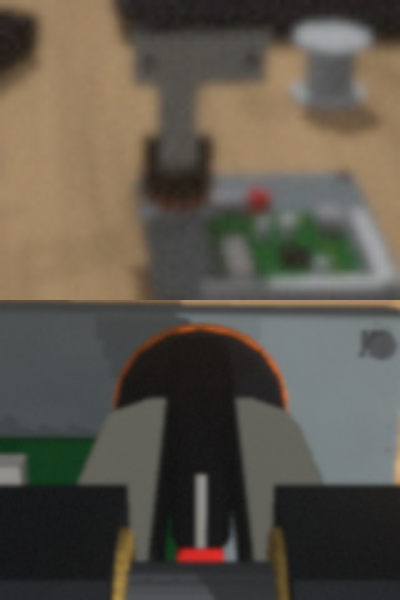

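The pad, at crop (201,553), is still in line with the white mark, so there's no slip yet, and it's touching or about to touch the board. Continuing in steps.

Request:
send_rows(
  series=[
    {"wx": 0,"wy": 0,"wz": -0.04,"dx": 0,"dy": -0.04,"dz": -0.02,"fingers": 255},
    {"wx": 0,"wy": 0,"wz": -0.04,"dx": 0,"dy": -0.02,"dz": -0.02,"fingers": 255},
    {"wx": 0,"wy": 0,"wz": -0.04,"dx": 0,"dy": -0.02,"dz": -0.02,"fingers": 255},
  ],
)

```text
t: 8.35
tool_pos: [0.4915, 0.2442, 0.0154]
orientation: [0.125, 3.135, 0.007]
force: [-2.4, 0.9, 4.3]
opening: 0.0131
```

```bash
cat >> look.py <<'E'
h2=cv2.cvtColor(np.ascontiguousarray(a),cv2.COLOR_BGR2HSV)
m=((h2[...,0]<6)|(h2[...,0]>174))&(h2[...,1]>190)&(h2[...,2]>120); m[:,:225]=0;m[:,290:]=0;m[:250]=0;m[320:]=0
v,u=np.nonzero(m);print("wrist red",len(u),u.min() if len(u) else 0,u.max() if len(u) else 0,v.mean())
E
python3 look.py 2
```

```text
8.35 [0.4915 0.2442 0.0154] 85.44 [ 0.0046  0.0044 -1.    ] [0.227 0.38  0.202] [-2.4   0.91  4.32] 0.0131 jt6 -0.816
8.45 [0.4915 0.2442 0.0154] 85.46 [ 0.0046  0.0045 -1.    ] [0.283 0.447 0.111] [-1.88  2.3   4.71] 0.0131 jt6 0.959
pad 4 281.75 180.0 [0.5433167  0.24008909 0.021     ] az -2.63849777945566 0.05237222385965424
wrist red 88 253 270 290.89772727272725
```

View pics/c2.png

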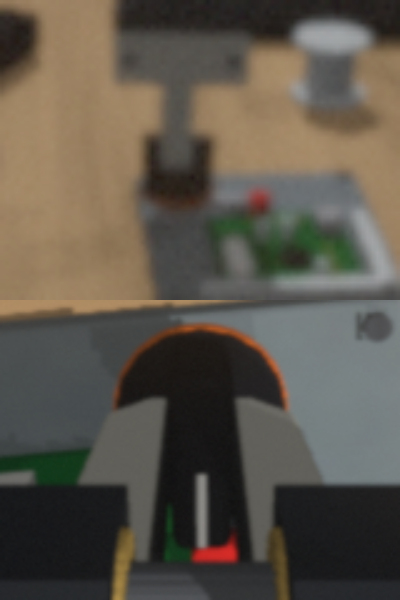

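The clutch has started to slip. The pad has moved right of the mark (red centre at 262 against 256.5, about 0.09 rad), the mark is still straight between the jaws, and wrist torque is about 0.2 N m. A further 0.14 rad, then stop.

Request:
send_rows(
  series=[
    {"wx": 0,"wy": 0,"wz": -0.05,"dx": 0,"dy": -0.02,"dz": -0.02,"fingers": 255},
    {"wx": 0,"wy": 0,"wz": -0.05,"dx": 0,"dy": -0.02,"dz": -0.02,"fingers": 255},
    {"wx": 0,"wy": 0,"wz": -0.04,"dx": 0,"dy": -0.02,"dz": -0.02,"fingers": 255},
    {"wx": 0,"wy": 0,"wz": 0,"dx": 0,"dy": 0,"dz": 0,"fingers": 255},
  ],
)

```text
t: 8.78
tool_pos: [0.4914, 0.2444, 0.0154]
orientation: [0.33, 3.119, 0.008]
force: [-1.3, 0.4, 1.8]
opening: 0.0135
```

```bash
python3 look.py 3
```

```text
8.78 [0.4914 0.2444 0.0154] 77.92 [ 0.0054  0.0047 -1.    ] [0.086 0.327 0.104] [-1.27  0.36  1.76] 0.0135 jt6 1.112
8.88 [0.4915 0.2444 0.0154] 78.03 [ 0.0055  0.0048 -1.    ] [0.196 0.43  0.149] [-1.53  0.83  4.06] 0.0133 jt6 0.216
pad 4 281.25 180.0 [0.54182024 0.24014468 0.021     ] az -2.653535550240491 0.05087478893102981
wrist red 50 262 270 290.36
```

View pics/c3.png

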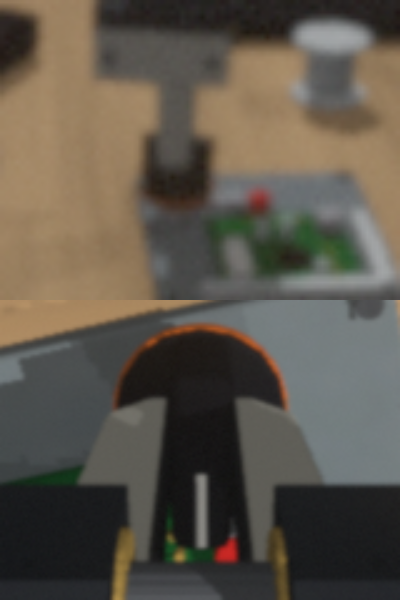

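The pad stayed put in the side view while the knob turned on (its left edge in the wrist view went from 253 to 262), so slip is about 0.23 rad. Stop here, release, then lift.

Request:
send_rows(
  series=[
    {"wx": 0,"wy": 0,"wz": 0,"dx": 0,"dy": 0,"dz": 0,"fingers": 60},
    {"wx": 0,"wy": 0,"wz": 0,"dx": 0,"dy": 0,"dz": 0,"fingers": 60},
    {"wx": 0,"wy": 0,"wz": 0,"dx": 0,"dy": 0,"dz": 0,"fingers": 60},
    {"wx": 0,"wy": 0,"wz": 0,"dx": 0,"dy": 0,"dz": 0,"fingers": 60},
    {"wx": 0,"wy": 0,"wz": 0,"dx": 0,"dy": 0,"dz": 0,"fingers": 60},
    {"wx": 0,"wy": 0,"wz": 0,"dx": 0,"dy": 0,"dz": 0,"fingers": 60},
    {"wx": 0,"wy": 0,"wz": 0,"dx": 0,"dy": 0,"dz": 1,"fingers": 60},
    {"wx": 0,"wy": 0,"wz": 0,"dx": 0,"dy": 0,"dz": 3,"fingers": 60},
    {"wx": 0,"wy": 0,"wz": 0,"dx": 0,"dy": 0,"dz": 3.5,"fingers": 60},
    {"wx": 0,"wy": 0,"wz": 0,"dx": 0,"dy": 0,"dz": 3.5,"fingers": 60},
    {"wx": 0,"wy": 0,"wz": 0,"dx": 0,"dy": 0,"dz": 1,"fingers": 60},
    {"wx": 0,"wy": 0,"wz": 0,"dx": 0,"dy": 0,"dz": 0,"fingers": 60},
    {"wx": 0,"wy": 0,"wz": 0,"dx": 0,"dy": 0,"dz": 0,"fingers": 60},
  ],
)

```text
t: 9.97
tool_pos: [0.4883, 0.2413, 0.1402]
orientation: [0.317, 3.124, 0.002]
force: [0.4, -0.2, 0.0]
opening: 0.0709
```

```bash
python3 - <<'E'
from h import *
s=robot.read_state(); im=robot.read_camera("wrist")[:,:,::-1]; cv2.imwrite("pics/w10.png",im)
import pickle; pickle.dump(s,open("w10.pkl","wb"))
cv2.imwrite("pics/w10z.png",cv2.resize(im[160:280,180:340],None,fx=5,fy=5,interpolation=cv2.INTER_CUBIC))
E
python3 st.py
```

```text
10.02 [0.4882 0.2413 0.1397] 78.43 [ 1.2e-03  9.0e-04 -1.0e+00] [ 0.104 -0.002 -0.022] [-0.18  0.6   1.28] 0.0713 jt6 -0.0
```

View pics/w10z.png

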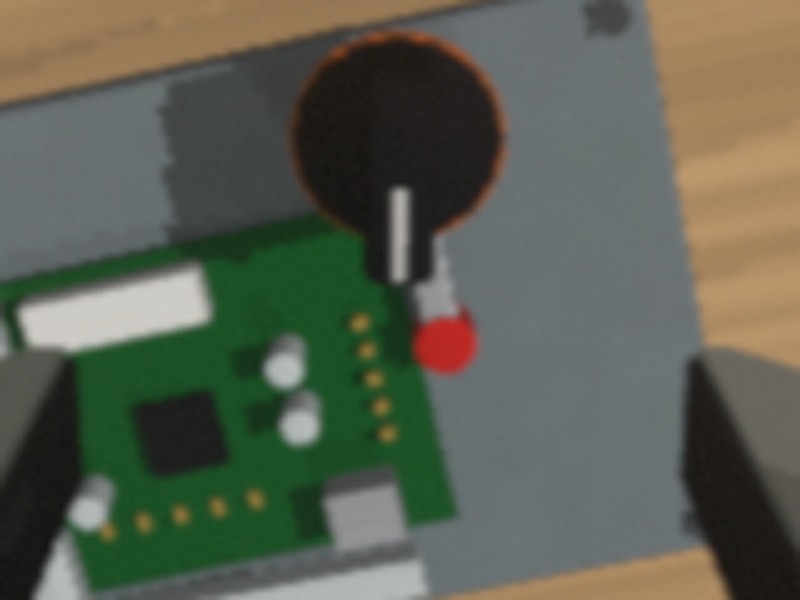

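```bash
python3 - <<'E'
from h import *
import pickle; s=pickle.load(open("w10.pkl","rb"))
f=lambda x,y:(180+(x+.5)/5-.5,160+(y+.5)/5-.5)
az=lambda d:np.degrees(np.arctan2(d[1],d[0]))
c=onplane("wrist",*f(399,137),.034,s); a=onplane("wrist",*f(400,190),.064,s); b=onplane("wrist",*f(398,280),.064,s);p=onplane("wrist",*f(445,343),.024,s)
print(c,p,"bar",az(b-a),az(b-c),"pad",az(p-c),np.radians(az(p-c)-np.array([az(b-a),az(b-c)])))
e1=onplane("wrist",*f(0,108),.006,s);e2=onplane("wrist",*f(480,5),.006,s);print("plate edge az",az(e2-e1))
E
```

```text
[0.49098436 0.24339411 0.034     ] [0.54182853 0.24365461 0.024     ] bar -12.613325161010145 -12.975158132382878 pad 0.2935595669095494 [0.22526763 0.23158281]
plate edge az 90.65279845045802
```

Measured after release: slip is 0.23 rad, and the finger swung about 0.83 rad to rest against the board. The arm is clear, so I'll hand in.

```bash
python3 -c "
from plant import robot
print(robot.close_job(), robot.read_state()['t'])"
```

```text
the job is handed in; nothing more can be done
the job is handed in; nothing more can be done
```

I gripped the green fixture's knob and turned it clockwise about 60°, until the clamp finger pressed the board and the clutch slipped. I then let go, lifted clear and handed the job in at about 10 s.

**Last checks:**
- **Slip:** the wrist picture after release shows the knob about 0.23 rad ahead of the finger. The allowed range is 0.08 to 0.7.
- **Clamp:** the finger swung about 0.83 rad and the pad rests on the board's edge. It stayed in place in the side view while the clutch slipped. I judged from the slip and the pad contact that the clamp angle is above 1.15; I could not read that angle directly.
- **Clearance:** the gripper is open about 10 cm above the knob's fixture, with wrist forces near zero. I never moved over the blue fixture, but I did not take a final picture of it.

**What went wrong on the way:**
- **First grasp missed:** the fingers shut just above the bar. Two views showed the real fingertips about 27 mm short of the reported TCP, so I opened, went lower and gripped again.
- **Drift while closing:** the arm moved about 3.5 mm along the bar and 4 mm up during the second grip. I recentred under light grip before turning.
- **Refused move:** the first move call was rejected for missing keys and moved nothing.

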